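# Tare the hanging herb scale

## Task

Hang the weigh pan on the scale by putting the eye of its brass plate over the scale's steel peg, and let go of it. Once it hangs still, press the blue tare key on the console about half way down, until its yellow band has just gone, never to its stop, and keep it there: finish while still holding the key half way down. Leave everything else where it stands.

Things in the scene. Friction and masses are not known exactly. Their poses are not given: they have to be found in the camera images.
- pan: loose weigh pan, 0.11 to 0.22 kg: steel dish 84 mm wide, 26 mm deep, two wire arms (+y, -y sides) up to an upright brass plate 6 mm thick (x), 44 mm wide (y), 88 to 168 mm above the underside, centred on the dish, front and back alike. Stands upright. Origin: centre of underside; z up, x the plate's normal. Pinch the plate from above across its thickness, in its top 39 mm, above the hole.
- eye (a point): centre of the round eye (through hole, 28 mm diameter, axis along the pan's x) in the brass plate, 115 mm above the pan's underside. Axes as the pan's.
- tab_top (a point): middle of the brass plate's top edge, 168 mm above the pan's underside, 53 mm above the eye's centre. Axes as the pan's.
- stand: hanging scale, fixed: dark foot 160 x 120 x 12 mm (from 60 mm before the origin to 100 mm behind), column 75 mm behind, on it a level white beam, 30 mm wide, 24 mm high, top at 222 mm (the highest part), whose front end, above the origin, carries the peg. Origin on the counter; x points from peg to column, away from the robot, within 0.4 rad of world x.
- peg (a point): middle of the scale's level steel peg, on its axis, 210 mm above the counter; axes as the stand's. The peg lies along x, 10 mm thick, 60 mm long; at +x it joins the beam; on its free -x end, towards the robot, a black knob 16 mm wide, 8 mm long keeps the pan on. The eye passes over the knob along +x; hanging, its centre is 9 mm below the peg's axis, the pan's underside 86 mm up.
- console: scale console, fixed: white box 120 (x) x 110 (y) x 55 mm with a slanting display (up to 78 mm high) on its +x half, away from the robot. Origin: centre of the underside; x points away from the robot within 0.4 rad; the tare key stands 22 mm from the centre towards -x.
- key_top (a point): centre of the top of the tare key, a blue disc 40 mm wide, 10 mm thick, on a 16 mm stem on the console; moves with the key. Up it is 83 mm above the counter, half way 75 mm, at the stop 67 mm. The lower half of the bare stem is yellow: the yellow is gone when the key is half way down.
- tare_key (a joint): how far the tare key is pressed straight down, m: 0 up, 0.016 at the stop, half way 0.008. Spring: about 1.25 N starts it, 6.25 N holds it half way, 11 N brings it to the stop; it springs back when released.
- tub: low white plastic salve tub with lid, 72 mm wide, 62 mm tall; a bystander, loose. Origin: centre of the underside
- honey_jar: amber jar with gold lid, 66 mm wide, 100 mm tall; a bystander, loose. Origin: centre of the underside
- red_jar: green glass jar with red lid, 66 mm wide, 90 mm tall; a bystander, loose. Origin: centre of the underside
- dark_jar: green glass jar with black lid, 64 mm wide, 80 mm tall; a bystander, loose. Origin: centre of the underside
- beaker: open clear glass beaker, 70 mm wide, 90 mm tall; a bystander, loose. Origin: centre of the underside
- tin: small flat aluminium salve tin, 56 mm wide, 26 mm tall; a bystander, loose. Origin: centre of the underside
There are look-alikes about, which are no part of the job. What is shaped like the console but green is not meant. What is shaped like the pan but purple is not meant.

How it is judged (in metres and radians):
On the way, in this order (a step that is already met when the one before it is completed fails the run):
1. the pan hangs still by its eye on the peg, let go, the tare key not yet pressed (x of eye in the frame of peg between -0.036 and 0.036 m and y of eye in the frame of peg between -0.01 and 0.01 m and z of eye in the frame of peg between -0.014 and -0.004 m and angle between pan's own z axis and vertical below 0.2 rad and contact force between pan and stand above 0.4 N and contact force between each of the arm, the fingers and pan below 0.1 N and linear speed of pan below 0.04 m/s and angular speed of pan below 0.4 rad/s and value of joint tare_key below 0.002 m), for 0.3 s.
2. the tare key is pressed about half way (value of joint tare_key between 0.004 and 0.012 m), for 0.2 s.
At the end, for the whole second after the job is handed in: The pan hangs still, upright within 0.2 rad, untouched, by its eye on the peg alone: eye centre within 36 mm of the peg middle along it, 10 mm to the side, 4 to 14 mm below its axis. The robot holds the tare key 4 to 12 mm down (of 16) with over 1 N (all of step 2 and x of eye in the frame of peg between -0.036 and 0.036 m and y of eye in the frame of peg between -0.01 and 0.01 m and z of eye in the frame of peg between -0.014 and -0.004 m and angle between pan's own z axis and vertical below 0.2 rad and contact force between pan and stand above 0.4 N and contact force between each of the arm, the fingers and pan below 0.1 N and linear speed of pan below 0.04 m/s and angular speed of pan below 0.4 rad/s and contact force between any of the fingers, the arm and console above 1 N); the arm keeps its last pose, push and grip.
It fails at once if the tare key is pushed to its stop (beyond 14.5 mm) (value of joint tare_key above 0.0145 m).
It fails at once if a bystander is displaced by more than 25 mm or tipped (distance of any of tub, honey_jar, red_jar, dark_jar, beaker, tin from where it was at the start of the episode above 0.025 m or angle between any of tub, honey_jar, red_jar, dark_jar, beaker, tin's own z axis and vertical above 0.4 rad).
It fails at once if the pan is tipped over or spilled (angle between pan's own z axis and vertical above 0.8 rad).
It also fails if it takes over 51 s, if anything falls off the work surface, if the arm or the gripper's body presses on something with over 40 N, if the wrist force passes 120 N, or if a joint passes its speed limit or range.

## Robot

A 6-joint arm with a two-finger parallel gripper is mounted at the origin on the work surface. World frame = base frame: x ahead of the robot, y to its left, z up, the work surface at z = 0. Lengths are in mm, angles in degrees, forces in N, time in s.
With the tool pointing down it reaches from about 300 to 850 mm from the base axis. Payload 4.2 kg.
Tool frame: the origin (TCP) lies on the centre line of the jaws, within the pads' length; the fingertips stand 14 mm ahead of it and the grasp point (between the pads) lies 5 mm behind it (env.finger_overhang is the z of the fingertips in the tool frame, in mm); z points along the fingers, y is the line along which they close (so a half turn about z gives the same grasp; the last joint's range is limited). The gripper opens to 91 mm and grips with 3 to 60 N. Pads are 32 mm wide; open, the fingers measure 118 mm over their backs; the gripper's body (76 mm by 178 mm) begins 60 mm behind the grasp point.
Start: joints at [67.151, 18.312, 89.639, -0, 72.044, -1.146], TCP at [212.641, 534.252, 227.976] pointing down, gripper open.
Joint ranges: [-177.97, 177.97], [-48.28, 115.42], [12.27, 149.76], [-77.06, 257.06], [2.81, 150.46], [-146.56, 146.56]. Speed limits (degrees/s): [147.25, 147.25, 180, 180, 180, 180].

## Interface

Orientations are given as [roll, pitch, yaw] about the fixed x, y, z axes, in that order (R = Rz(yaw) Ry(pitch) Rx(roll)).
In Python, from workcell import sensors, viewer, env gives the robot as it stands. The module is installed in compiled form; this text tells all that it offers.
- The arm moves only by the tool step_arm, never from a script. Its argument "plan" is one flat list of numbers, 6 for each row, row after row: the shift along the tool's x, y, z in cm, then the turn, a rotation vector about the tool's x, y, z in rad. In form: [x, y, z, wx, wy, wz, x, y, z, wx, wy, wz, ...]. A call has 1 to 5 rows; each row shifts and turns the commanded pose from where the row before left it, along the tool's axes as they then stand; what a row does not reach is not made up. A row lasts 1/12 s, in which the tool goes at most 41.7 mm and 7.16 degrees, less where a joint would pass 70% of its speed; a pose out of reach is approached as far as the arm can. A call is refused whole if a number of a shift passes 4.17 or a number of a turn 0.125, either way. A call with a gripper value outside its range is refused whole. "hand" is the finger opening in cm, from 0 to 9.12, set as the call begins (left out, the last holds). The fingers move at their own pace and stop on an object; "newtons" is the grip in N (left out, the last holds). Time passes only in rows, so rows that do not move let the fingers close. It gives the time, the measured TCP pose, the force, the opening and the grip force at its end, in the units of the state.
- sensors.state(): the state, without advancing time (a new reading comes with each control period).
- viewer.grab_frame(name): name is "side" or "top" or "wrist"; returns a dict with "img" (400x640x3 uint8, red, green, blue), "fx", "fy", "cx", "cy" (pixels), "position" and "attitude" of the camera in the world. Camera axes: x right, y down, z forward; pixel columns grow to the right and rows downward; lengths in mm; the calibration is good to about 2 mm. A picture is of the moment at which its call begins. There is no depth.
- env.job_done(): hands the job in; it is judged then, once.
Trained networks look in a picture, given as the dict that the camera call returned (one of the last four; its "shot" number tells which), for a name from the list of things; names that differ only in an ending like _2 or _b are one class to them, and where a whole thing is asked for, a point or a joint stands for the part that bears it (a point fixed in the world has none). Each returns a list of dicts, best first, with "score" (0 to 1); they miss things now and then, are a little off and sometimes report something else, mostly with a low value. They report only what shows in the picture. A call takes as long as a camera call. They do not tell look-alikes from the thing itself.
- viewer.boxes_of(name, picture): "location" ([column, row] in pixels, amid what is visible of it).
- viewer.pinpoint(name, picture): "location" ([column, row] in pixels: a listed point, or the origin of a listed thing).
The state is a dict: "time_s": time; "qpos": joint angles; "qvel": joint speeds; "effort": joint torques, N m; "ee_pos": TCP position; "ee_rot": TCP orientation; "force": force on the tool from outside, world axes, zero at the start; "torque": the same for the moment, N m; "gripper_width": finger opening in mm; "gripper_force": force on a finger pad.
Only numpy, scipy, OpenCV 4.12 (cv2) and the standard library are available. Lean on these libraries where they do the work, as an engineer would, in place of code of your own. Each camera call takes 0.05 s, during which the arm holds its last target. There are 200 camera calls.

## Working session

There is one attempt and no reset: what is moved stays moved. The work goes in short steps, Python scripts to look and compute and a tool call to move; the robot and the scene stay as the last step left them, time stands still between calls to the robot, and variables do not carry over. Pictures are saved under pics/ and viewed, at most 11 in all, crops included, and the job is handed in when it is done.

Besides the shell and the picture viewer there is one more tool, called as name(argument=value, ...), one argument or row to a line, values as JSON. step_arm: Moves the arm, as the interface text tells. Its arguments: {"type":"object","properties":{"plan":{"type":"array","items":{"type":"number"}},"hand":{"type":"number"},"newtons":{"type":"number"}},"required":["plan"]}

```bash
mkdir -p pics; cat > h.py <<'E'
import numpy as np, cv2, json
from workcell import sensors, viewer, env
from scipy.spatial.transform import Rotation as R
def grab(n,save=None):
    p=viewer.grab_frame(n)
    if save: cv2.imwrite(f'pics/{save}.png',p['img'][...,::-1])
    return p
def camR(p):
    a=np.array(p['attitude'],float)
    return a if a.shape==(3,3) else R.from_euler('xyz',a,degrees=True).as_matrix()
def ray(p,uv):
    d=np.array([(uv[0]-p['cx'])/p['fx'],(uv[1]-p['cy'])/p['fy'],1.])
    return np.array(p['position'],float),camR(p)@d
def atz(p,uv,z):
    o,d=ray(p,uv); return o+d*(z-o[2])/d[2]
def proj(p,X):
    c=camR(p).T@(np.array(X,float)-np.array(p['position'])); return np.array([p['cx']+p['fx']*c[0]/c[2],p['cy']+p['fy']*c[1]/c[2]])
def tri(obs):
    A=np.zeros((3,3));b=np.zeros(3)
    for p,uv in obs:
        o,d=ray(p,uv);d=d/np.linalg.norm(d);M=np.eye(3)-np.outer(d,d);A+=M;b+=M@o
    return np.linalg.solve(A,b)
E
python3 - <<'E'
from h import *
ps={n:grab(n,n+'0') for n in('side','top','wrist')}
for n,p in ps.items():
    print(n,p['position'],p['attitude'],p['fx'],p['cx'],p['cy'])
    for t in('pan','eye','tab_top','stand','peg','console','key_top'):
        print(t,[(np.round(d['location']).tolist(),round(d['score'],2)) for d in viewer.pinpoint(t,p)][:4])
cv2.imwrite('pics/both.png',np.vstack([ps['side']['img'],ps['top']['img']])[...,::-1][:, :])
print(sensors.state())
E
```

```text
side [-133.33377473 -739.22702593 1110.01553896] [-1.3571874e+02  7.3195873e-02 -3.6187201e+01] 447.7843411702026 318.4733927816911 199.3390884101543
pan [([280.0, 174.0], 0.93), ([207.0, 211.0], 0.9)]
eye [([398.0, 268.0], 0.66), ([202.0, 185.0], 0.65), ([276.0, 152.0], 0.59)]
tab_top [([279.0, 137.0], 0.85), ([202.0, 174.0], 0.62), ([448.0, 287.0], 0.35)]
stand [([365.0, 220.0], 0.95)]
peg [([362.0, 222.0], 0.58)]
console [([400.0, 286.0], 0.94), ([278.0, 207.0], 0.65), ([355.0, 330.0], 0.59)]
key_top [([353.0, 316.0], 0.67), ([270.0, 198.0], 0.63), ([396.0, 270.0], 0.5), ([448.0, 287.0], 0.3)]
top [ 163.77872918    8.38467635 1550.66754237] [-169.74439707   -0.68026229  -91.28692147] 496.8962541167072 320.0914676807012 202.7041487931364
pan [([216.0, 197.0], 0.77), ([214.0, 291.0], 0.63), ([168.0, 208.0], 0.31)]
eye [([203.0, 193.0], 0.57), ([204.0, 291.0], 0.57)]
tab_top [([202.0, 185.0], 0.76), ([200.0, 291.0], 0.65), ([237.0, 137.0], 0.59)]
stand [([328.0, 165.0], 0.87)]
peg [([325.0, 155.0], 0.73), ([459.0, 206.0], 0.6)]
console [([403.0, 186.0], 0.75), ([419.0, 245.0], 0.68),
[... 311 characters left out ...]
eg []
console []
key_top []
{'time_s': 1.2, 'qpos': array([ 6.71509080e+01,  1.83139133e+01,  8.96395608e+01, -3.14844454e-04,
        7.20443703e+01, -1.14457401e+00]), 'qvel': array([ 0.05653455,  0.13392127,  0.05846056, -0.11021521,  0.02573295,
        0.03848351]), 'effort': array([-2.55427891e-03, -4.12371683e+01, -2.32226497e+01,  7.28124334e-02,
        3.78500170e-02, -2.42959828e-05]), 'ee_pos': array([212.63934309, 534.24975647, 227.95191748]), 'ee_rot': array([1.79997851e+02, 3.42513430e-04, 1.58295579e+02]), 'force': array([-0.04233969, -0.55751956,  0.92502108]), 'torque': array([-0.10331576, -0.02036234,  0.05664611]), 'gripper_force': 0.0, 'gripper_width': 91.27102575024993}
```

View pics/side0.png

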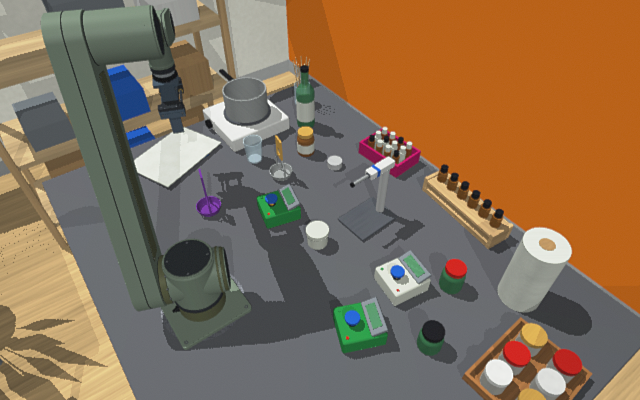

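View pics/top0.png

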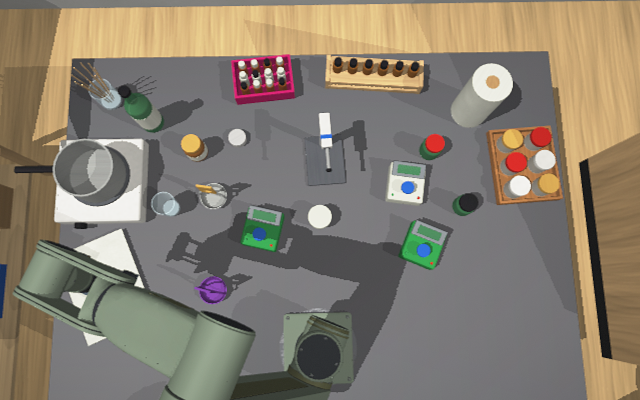

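Side view: the steel pan with brass plate is at (280,174) and its plate at (279,147). The purple look-alike is at (207,211). The white console is at (400,286), with green ones at (278,207) and (358,328). The scale is at (365,220), its peg and knob near (355,184).
Top view: the pan is at (213,195), the peg at (328,160), the white console's key at (407,187), and the beaker at (165,203).

```bash
python3 - <<'E'
from h import *
s=grab('side');t=grab('top')
def P(n,p):
    return [np.array(d['location']) for d in viewer.pinpoint(n,p)]
for n,us,ut in (('tab_top',(279,137),(202,185)),('eye',(276,152),(203,193)),('pan',(280,174),(216,197)),('peg',(362,184),(326,160)),('stand',(365,220),(328,165)),('key_top',(396,270),(407,185)),('console',(400,286),(403,186))):
    a=min(P(n,s) or [np.array(us)],key=lambda v:np.linalg.norm(v-us)); b=min(P(n,t) or [np.array(ut)],key=lambda v:np.linalg.norm(v-ut))
    z={'tab_top':168,'eye':115,'pan':0,'peg':210,'stand':0,'key_top':83,'console':0}[n]
    print(n,a.round(),b.round(),tri([(s,a),(t,b)]).round(),atz(s,a,z).round(),atz(t,b,z).round())
for n in('tub','honey_jar','red_jar','dark_jar','beaker','tin'):
    print(n,[(atz(t,d['location'],0).round()[:2],round(d['score'],2)) for d in viewer.pinpoint(n,t)][:2])
a=cv2.resize(s['img'][125:235,190:400],(798,418),interpolation=cv2.INTER_CUBIC)
cv2.imwrite('pics/c1.png',a[...,::-1])
E
```

```text
tab_top [277. 136.] [204. 185.] [464. 312. 182.] [470. 328. 168.] [470. 314. 168.]
eye [277. 151.] [204. 192.] [465. 329. 106.] [461. 319. 115.] [463. 327. 115.]
pan [281. 176.] [217. 195.] [471. 314.  -5.] [464. 310.   0.] [474. 311.   0.]
peg [361. 184.] [325. 155.] [548. -28. 177.] [520. -52. 210.] [542. -29. 210.]
stand [365 220] [324. 166.] [566. -34.   4.] [573. -33.   0.] [563. -32.   0.]
key_top [396. 268.] [405. 186.] [ 475. -273.   83.] [ 473. -273.   83.] [ 477. -274.   83.]
console [400. 284.] [402. 187.] [ 491. -282.   -3.] [ 492. -284.    0.] [ 489. -280.    0.]
tub [(array([388., -12.]), 0.61)]
honey_jar [(array([617., 369.]), 0.86)]
red_jar [(array([ 605., -368.]), 0.56), (array([667., 246.]), 0.36)]
dark_jar [(array([ 432., -458.]), 0.77)]
beaker [(array([460., 311.]), 0.44), (array([663., 247.]), 0.25)]
tin [(array([662., 239.]), 0.79)]
```

View pics/c1.png

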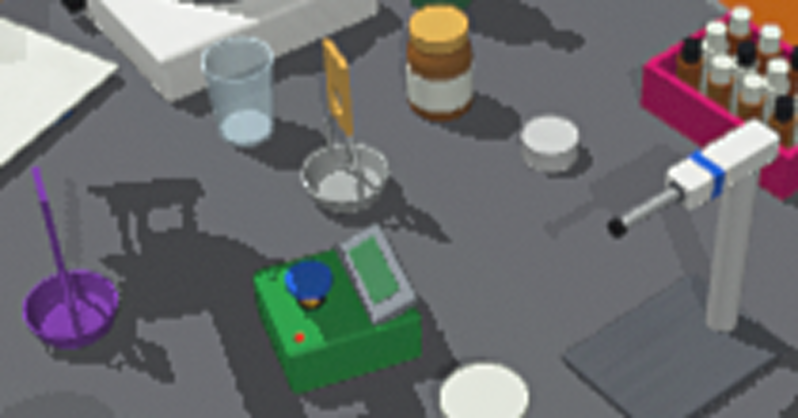

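The crop confirms the brass plate on the steel dish (side ≈ (280,150)). The other pan is purple, so it isn't the one. I'll move above the steel pan.

step_arm(
  plan=[-3.2,-1.1,-1.0,0,0,0,-3.2,-1.1,-1.0,0,0,0,-3.2,-1.1,-1.0,0,0,0,-3.2,-1.1,-1.0,0,0,0,-3.2,-1.1,-1.0,0,0,0],
)

```text
time_s: 2.72
ee_pos: [341.8, 422.9, 278.5]
ee_rot: [180.0, 0.0, 158.3]
force: [-0.2, -0.1, -0.6]
gripper_width: 91.1
gripper_force: 0.0
```

step_arm(
  plan=[-3.2,-1.1,-1.0,0,0,0,-3.2,-1.1,-1.0,0,0,0,-3.2,-1.1,-1.0,0,0,0,-3.2,-1.1,-1.0,0,0,0,-3.2,-1.1,-1.0,0,0,0],
)

```text
time_s: 3.13
ee_pos: [470.3, 312.4, 328.6]
ee_rot: [180.0, 0.0, 158.3]
force: [0.1, -0.3, -0.1]
gripper_width: 90.9
gripper_force: 0.0
```

```bash
python3 - <<'E'
from h import *
w=grab('wrist','w1');s=grab('side')
print(sensors.state()['ee_pos'],sensors.state()['ee_rot'],sensors.state()['time_s'])
for n,z in(('tab_top',168),('eye',115),('pan',0)):
    print(n,[(np.round(d['location']).tolist(),round(d['score'],2),atz(w,d['location'],z).round()) for d in viewer.pinpoint(n,w)])
for uv in((352.6,185),(366.8,176)): print(atz(s,uv,210).round())
E
```

```text
[473.04921636 311.064849   329.43040996] [179.88449701   0.22656065 157.988738  ] 3.2333
tab_top [([325.0, 186.0], 0.7, array([469., 319., 168.]))]
eye [([320.0, 177.0], 0.65, array([469., 314., 115.]))]
pan [([321.0, 160.0], 0.83, array([467., 317.,   0.]))]
[498. -42. 210.]
[556. -37. 210.]
```

View pics/w1.png

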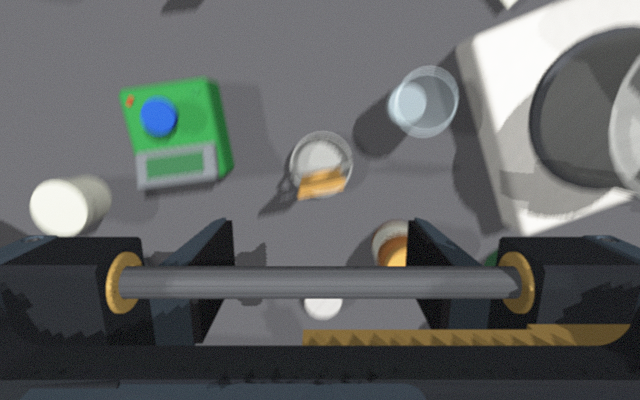

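The wrist view shows the plate's top edge running from about (300,193) to (347,179), in the dish at (321,160), with the beaker at (423,100). I'll measure its yaw.

```bash
python3 - <<'E'
from h import *
w=grab('wrist')
im=w['img'].astype(int);m=((im[...,0]-im[...,2]>70)&(im[...,0]>150)).astype(np.uint8)
m[:150]=0;m[215:]=0;m[:,:280]=0;m[:,365:]=0
ys,xs=np.nonzero(m);print(len(xs),cv2.minAreaRect(np.c_[xs,ys].astype(np.float32)))
# bottom (top edge of plate, farther row) per column
e=np.array([(x,ys[xs==x].max()) for x in np.unique(xs)]);print(e.tolist())
k=e[4:-4];f=np.polyfit(k[:,0],k[:,1],1)
A=[atz(w,(x,np.polyval(f,x)),168) for x in(e[0,0],e[-1,0])]
d=A[1]-A[0];print(np.round(A),np.degrees(np.arctan2(d[1],d[0])),np.linalg.norm(d))
E
```

```text
485 ((320.806396484375, 179.83026123046875), (19.261980056762695, 46.86738204956055), 78.11134338378906)
[[299, 190], [300, 193], [301, 193], [302, 193], [303, 193], [304, 193], [305, 193], [306, 192], [307, 192], [308, 192], [309, 192], [310, 191], [311, 191], [312, 191], [313, 191], [314, 190], [315, 190], [316, 190], [317, 190], [318, 190], [319, 189], [320, 189], [321, 189], [322, 189], [323, 189], [324, 188], [325, 188], [326, 188], [327, 188], [328, 188], [329, 187], [330, 187], [331, 187], [332, 187], [333, 187], [334, 186], [335, 186], [336, 186], [337, 186], [338, 185], [339, 185], [340, 185], [341, 185], [342, 185], [343, 185], [344, 184], [345, 184]]
[[465. 295. 168.]
 [472. 338. 168.]] 80.6356172289491 44.31699512915449
```

step_arm(
  plan=[0.8,0.3,0,0,0,0.12,0,0,1,0,0,0.124,0,0,1,0,0,0.124,0,0,1,0,0,0.124,0,0,1,0,0,0.124],
)

```text
time_s: 3.85
ee_pos: [461.4, 320.6, 287.2]
ee_rot: [-180.0, -0.0, 122.8]
force: [0.7, -0.5, 0.2]
gripper_width: 91.0
gripper_force: 0.0
```

step_arm(
  plan=[0,0,1,0,0,0.124,0,0,1,0,0,0.124,0,0,0.5,0,0,0.124,0,0,0.5,0,0,0.124,0,0,0,0,0,0.124],
)

```text
time_s: 4.27
ee_pos: [460.9, 320.2, 256.3]
ee_rot: [-179.8, 0.1, 87.3]
force: [-0.2, -0.4, 0.1]
gripper_width: 91.4
gripper_force: 0.0
```

step_arm(
  plan=[0,0,0,0,0,0.12,0,0,0,0,0,0],
)

```text
time_s: 4.43
ee_pos: [461.5, 320.4, 257.5]
ee_rot: [-179.9, 0.0, 80.6]
force: [-0.1, 1.2, -0.4]
gripper_width: 91.3
gripper_force: 0.0
```

```bash
python3 - <<'E'
from h import *
w=grab('wrist','w2')
s=sensors.state();print(s['ee_pos'],s['ee_rot'],s['time_s'])
for n,z in(('tab_top',168),('eye',115),('pan',0)):
    print(n,[(np.round(d['location']).tolist(),round(d['score'],2),atz(w,d['location'],z).round()) for d in viewer.pinpoint(n,w)])
im=w['img'].astype(int);m=((im[...,0]-im[...,2]>70)&(im[...,0]>150)).astype(np.uint8)
n,l,st,c=cv2.connectedComponentsWithStats(m)
for i in range(1,n):
    if st[i,4]>80: 
        ys,xs=np.nonzero(l==i);print(st[i],cv2.minAreaRect(np.c_[xs,ys].astype(np.float32)))
E
```

```text
[461.73668289 320.33674229 257.60595022] [-1.79951839e+02  2.07666763e-02  8.08663242e+01] 4.4833
tab_top [([330.0, 217.0], 0.93, array([467., 314., 168.])), ([484.0, 207.0], 0.47, array([581., 303., 168.]))]
eye [([19.0, 248.0], 0.74, array([175., 315., 115.])), ([327.0, 195.0], 0.6, array([467., 318., 115.])), ([483.0, 207.0], 0.25, array([603., 284., 115.]))]
pan [([321.0, 172.0], 0.72, array([461., 320.,   0.])), ([97.0, 213.0], 0.57, array([175., 315.,   0.]))]
[ 443   68   76   69 3880] ((482.9975280761719, 99.07807159423828), (70.96051788330078, 70.05255889892578), 65.224853515625)
[324 167   9  74 613] ((328.0, 203.5), (73.0, 8.0), 90.0)
[ 586  174   54   69 1211] ((620.205810546875, 211.32351684570312), (64.2719497680664, 54.57051467895508), 75.96376037597656)
[515 254  20  59 377] ((525.105712890625, 282.71002197265625), (58.387474060058594, 17.218364715576172), 87.0390625)
[ 303  325  299   20 3488] ((452.0, 334.5), (19.0, 298.0), 90.0)
```

View pics/w2.png

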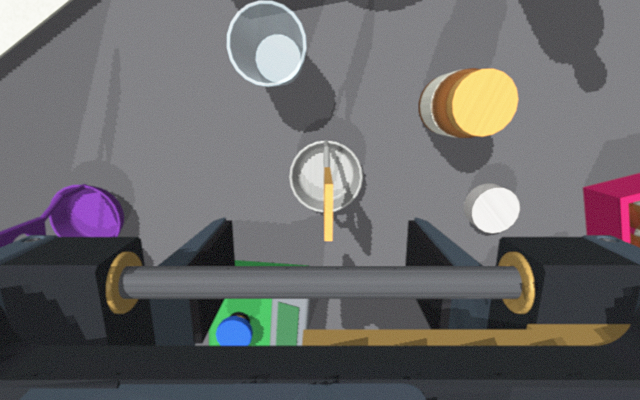

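The plate is at column 328, vertical in the image, so the jaws are aligned with it. I'll descend and grip.

step_arm(
  plan=[-0.25,0.5,1.4,0,0,0,0,0,3,0,0,0,0,0,3,0,0,0,0,0,2,0,0,0,0,0,1,0,0,0],
  newtons=25,
)

```text
time_s: 5.05
ee_pos: [465.9, 315.3, 151.1]
ee_rot: [-179.8, 0.2, 80.7]
force: [-0.6, -0.5, 0.6]
gripper_width: 91.1
gripper_force: 0.0
```

step_arm(
  plan=[0,0,0,0,0,0,0,0,0,0,0,0,0,0,0,0,0,0,0,0,0,0,0,0,0,0,0,0,0,0],
  hand=0,
)

```text
time_s: 5.47
ee_pos: [468.2, 316.6, 155.4]
ee_rot: [179.9, -0.1, 80.6]
force: [-0.6, -0.3, 0.4]
gripper_width: 61.0
gripper_force: 0.0
```

step_arm(
  plan=[0,0,0,0,0,0,0,0,0,0,0,0,0,0,0,0,0,0,0,0,0,0,0,0,0,0,0,0,0,0],
)

```text
time_s: 5.88
ee_pos: [467.5, 316.2, 154.0]
ee_rot: [180.0, -0.0, 80.6]
force: [0.2, -0.8, -0.7]
gripper_width: 27.2
gripper_force: 0.0
```

step_arm(
  plan=[0,0,0,0,0,0,0,0,0,0,0,0,0,0,0,0,0,0,0,0,0,0,0,0,0,0,0,0,0,0],
)

```text
time_s: 6.3
ee_pos: [467.5, 316.1, 153.9]
ee_rot: [-180.0, 0.0, 80.6]
force: [0.4, -0.0, -1.3]
gripper_width: 5.4
gripper_force: 25.0
```

```bash
python3 - <<'E'
from h import *
s=grab('side');t=grab('top');st=sensors.state();print(st['gripper_width'],st['gripper_force'],st['ee_pos'])
for n,i in((s,'side'),(t,'top')):
  for k in('peg','stand'): print(i,k,[(np.round(d['location'],1).tolist(),round(d['score'],2)) for d in viewer.pinpoint(k,n)])
a=cv2.resize(s['img'][160:240,330:410],(400,400),interpolation=cv2.INTER_CUBIC)
b=cv2.resize(t['img'][105:185,290:370],(400,400),interpolation=cv2.INTER_CUBIC)
cv2.imwrite('pics/c2.png',np.hstack([a,b])[...,::-1])
E
```

```text
6.026856287960928 24.99985596165061 [467.44451719 316.14596493 153.87939683]
side peg [([359.1, 180.2], 0.76), ([253.4, 160.3], 0.29)]
side stand [([367.4, 222.2], 0.95)]
top peg [([324.9, 156.2], 0.93)]
top stand [([326.4, 164.5], 0.78)]
```

View pics/c2.png

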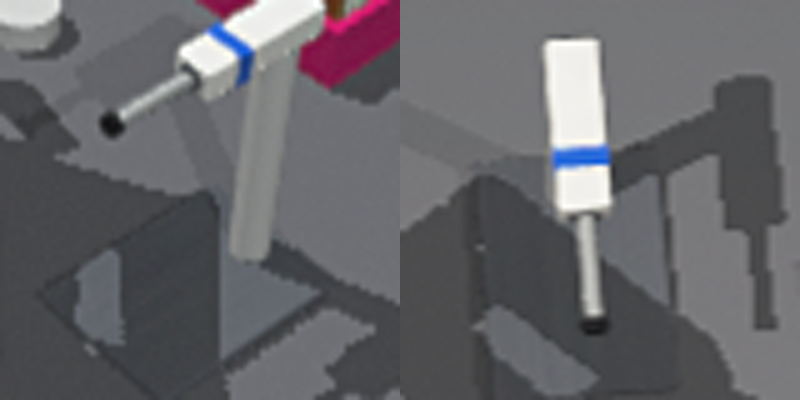

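Gripped (6 mm). In the side view the knob is at (352.4,184.8) and the beam joint at (368,174.8). In the top view they are at (328.8,170) and (327,148).

```bash
python3 - <<'E'
from h import *
s=grab('side');t=grab('top')
for a,b in(((352.4,184.8),(328.8,170)),((368,174.8),(327,148)),((359.1,180.2),(324.9,156.2))):
    print(tri([(s,a),(t,b)]).round(1),atz(s,a,210).round(1),atz(t,b,210).round(1))
print(atz(t,(324.4,113),222))
print([atz(t,viewer.pinpoint('stand',t)[0]['location'],0), atz(s,viewer.pinpoint('stand',s)[0]['location'],0)])
print(sensors.state()['torque'],sensors.state()['force'])
E
```

```text
[498.5 -39.5 208.5] [498.  -40.8 210. ] [497.7 -39.2 210. ]
[561.  -35.9 211.3] [562.4 -35.  210. ] [561.1 -35.8 210. ]
[538.3 -28.3 197.4] [526.2 -37.3 210. ] [537.5 -29.4 210. ]
[659.59179504 -30.64258678 222.        ]
[array([567.88196142, -45.20219066,   0.        ]), array([557.68812711, -51.48538935,   0.        ])]
[-0.08068152  0.02496988  0.02826324] [-0.28965394 -0.29348393 -1.1089177 ]
```

step_arm(
  plan=[0,0,-1,0,0,0,0,0,-2,0,0,0,0,0,-2,0,0,0,0,0,-2,0,0,0,0,0,-1,0,0,0],
)

```text
time_s: 7.22
ee_pos: [468.3, 316.8, 237.1]
ee_rot: [179.8, -0.2, 80.6]
force: [0.8, 0.7, -2.1]
gripper_width: 6.1
gripper_force: 25.0
```

Peg middle is about (532,-37.7), yaw about 3.4°. I'll turn the plate, raise it, and carry it to a point in front of the knob.

step_arm(
  plan=[0,0,-0.5,0,0,-0.075,0,0,-0.5,0,0,-0.075,0,0,-0.5,0,0,-0.074,-0.7,0,0,0,0,0,-1.4,0,0,0,0,0],
  newtons=40,
)

```text
time_s: 7.63
ee_pos: [468.7, 295.5, 248.9]
ee_rot: [180.0, -0.0, 93.4]
force: [0.3, -0.8, -2.4]
gripper_width: 5.9
gripper_force: 40.0
```

step_arm(
  plan=[-2.0,-0.2,0,0,0,0,-2.2,-0.2,0,0,0,0,-2.2,-0.2,0,0,0,0,-2.2,-0.2,0,0,0,0,-2.2,-0.2,0,0,0,0],
)

```text
time_s: 8.05
ee_pos: [464.4, 184.4, 248.4]
ee_rot: [-179.9, 0.1, 93.3]
force: [0.0, -0.5, -2.0]
gripper_width: 5.8
gripper_force: 40.0
```

step_arm(
  plan=[-2.2,-0.2,0,0,0,0,-2.2,-0.2,0,0,0,0,-2.2,-0.2,0,0,0,0,-2.2,-0.2,0,0,0,0,-2.2,-0.2,0,0,0,0],
)

```text
time_s: 8.47
ee_pos: [460.7, 74.2, 248.5]
ee_rot: [-179.9, 0.0, 93.3]
force: [0.2, 0.1, -2.5]
gripper_width: 6.1
gripper_force: 40.0
```

step_arm(
  plan=[-2.2,-0.2,0,0,0,0,-2.2,-0.2,0,0,0,0,-2.2,-0.2,0,0,0,0,-2.0,0,0,0,0,0,-1.6,0,0,0,0,0],
)

```text
time_s: 8.88
ee_pos: [460.6, -28.2, 248.5]
ee_rot: [-179.9, 0.0, 93.3]
force: [0.2, -0.2, -1.7]
gripper_width: 5.9
gripper_force: 40.0
```

step_arm(
  plan=[-1.0,0,0,0,0,0,-0.6,0,0,0,0,0,-0.2,0,0,0,0,0,0,0,0,0,0,0,0,0,0,0,0,0],
)

```text
time_s: 9.3
ee_pos: [462.9, -43.3, 248.8]
ee_rot: [-180.0, -0.0, 93.4]
force: [-0.0, 0.8, -1.7]
gripper_width: 5.8
gripper_force: 40.0
```

```bash
python3 - <<'E'
from h import *
s=grab('side');t=grab('top');w=grab('wrist');st=sensors.state();print(st['ee_pos'],st['ee_rot'],st['time_s'],st['gripper_width'])
for p,i in((s,'side'),(t,'top'),(w,'wrist')):
  for k in('eye','tab_top','pan'): print(i,k,[(np.round(d['location'],1).tolist(),round(d['score'],2)) for d in viewer.pinpoint(k,p)][:4])
e=st['ee_pos']
print('expected eye px',proj(s,[e[0],e[1],e[2]-38.9]),'pan',proj(s,[e[0],e[1],e[2]-153.9]),'knob',proj(s,[498,-39.7,210]))
a=cv2.resize(s['img'][130:250,290:410],(390,390),interpolation=cv2.INTER_CUBIC)
b=cv2.resize(w['img'],(624,390))[:,107:517]
cv2.imwrite('pics/c3.png',np.hstack([a,b])[...,::-1])
E
```

```text
[463.01649198 -43.09868238 248.91261288] [-1.79996625e+02 -1.77251480e-02  9.34892790e+01] 9.45 5.84320771236048
side eye [([340.1, 190.3], 0.91), ([201.9, 186.0], 0.78)]
side tab_top [([203.1, 172.9], 0.83), ([343.7, 177.4], 0.74), ([395.4, 268.8], 0.56)]
side pan [([343.3, 213.9], 0.74), ([209.1, 210.5], 0.6)]
top eye [([206.4, 289.0], 0.56), ([327.6, 185.8], 0.44)]
top tab_top [([199.6, 289.9], 0.86), ([333.3, 178.8], 0.6), ([329.6, 188.6], 0.53), ([324.7, 166.8], 0.34)]
top pan [([212.6, 290.7], 0.57), ([330.7, 190.8], 0.48)]
wrist eye [([318.4, 228.6], 0.61)]
wrist tab_top [([320.7, 275.0], 0.75)]
wrist pan [([319.4, 189.4], 0.73)]
expected eye px [343.42194761 190.2577255 ] pan [341.96502611 217.15068055] knob [352.15187117 184.59101045]
```

View pics/c3.png

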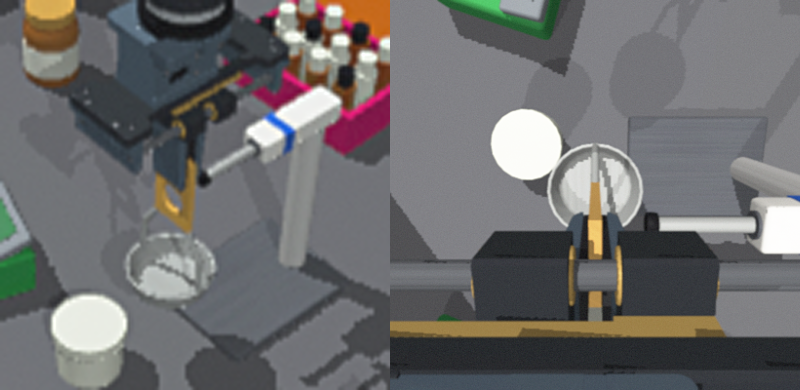

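In the wrist view the knob (376,228), the peg and the eye (318,229) lie nearly on one line, with the eye about 1.4 mm too far to -y. I'll correct that and slide over the knob.

step_arm(
  plan=[0.13,0.5,0,0,0,0,0,1,0,0,0,0,0,1,0,0,0,0,0,0.7,0,0,0,0,0,0.5,0,0,0,0],
)

```text
time_s: 10.32
ee_pos: [501.4, -40.2, 248.7]
ee_rot: [180.0, -0.0, 93.4]
force: [-0.2, 0.1, -2.1]
gripper_width: 5.5
gripper_force: 40.0
```

step_arm(
  plan=[0,0.5,0,0,0,0,0,0.7,0,0,0,0,0,0.7,0,0,0,0,0,0.5,0,0,0,0,0,0,0,0,0,0],
)

```text
time_s: 10.73
ee_pos: [525.0, -38.8, 248.8]
ee_rot: [180.0, -0.0, 93.4]
force: [-0.1, -0.1, -1.4]
gripper_width: 6.1
gripper_force: 40.0
```

```bash
python3 - <<'E'
from h import *
s=grab('side');w=grab('wrist');st=sensors.state();print(st['ee_pos'],st['ee_rot'],st['time_s'],st['gripper_width'],st['force'],st['torque'])
for p,i in((s,'side'),(w,'wrist')):
  for k in('eye','pan'): print(i,k,[(np.round(d['location'],1).tolist(),round(d['score'],2)) for d in viewer.pinpoint(k,p)][:4])
a=cv2.resize(s['img'][140:220,320:400],(390,390),interpolation=cv2.INTER_CUBIC)
b=cv2.resize(w['img'],(624,390))[:,107:517]
cv2.imwrite('pics/c4.png',np.hstack([a,b])[...,::-1])
E
```

```text
[523.81904782 -38.77499139 248.797235  ] [-1.79964263e+02 -7.53159553e-03  9.34429835e+01] 10.8333 5.900795124326487 [-0.14683438 -0.0060887  -1.89770438] [-0.06346636  0.01216779  0.05658851]
side eye [([358.6, 179.6], 0.63), ([201.7, 184.9], 0.59)]
side pan [([360.2, 167.2], 0.75), ([357.4, 206.2], 0.64), ([207.3, 210.9], 0.64), ([448.7, 289.1], 0.37)]
wrist eye [([321.1, 230.1], 0.67)]
wrist pan [([318.7, 188.3], 0.69)]
```

View pics/c4.png

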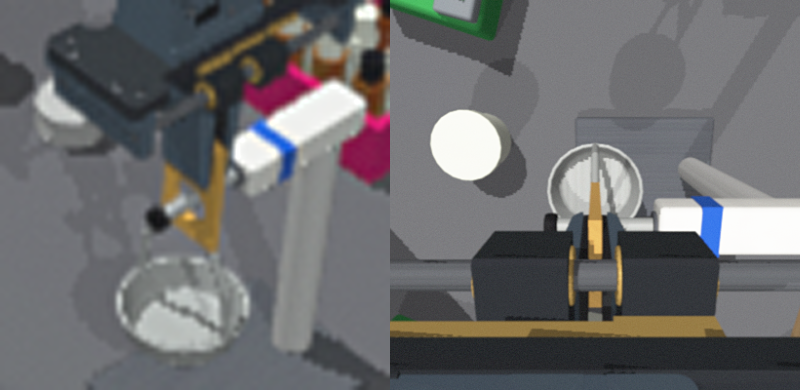

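The peg is through the eye, with the knob on the near side. Lowering onto the peg.

step_arm(
  plan=[0,0,0.3,0,0,0,0,0,0.3,0,0,0,0,0,0.2,0,0,0,0,0,0,0,0,0,0,0,0,0,0,0],
)

```text
time_s: 11.45
ee_pos: [523.7, -38.8, 240.7]
ee_rot: [-180.0, -0.0, 93.4]
force: [0.3, 0.4, -2.3]
gripper_width: 5.6
gripper_force: 40.0
```

step_arm(
  plan=[0,0,0.1,0,0,0,0,0,0,0,0,0],
)

```text
time_s: 11.62
ee_pos: [523.9, -38.8, 239.9]
ee_rot: [180.0, -0.0, 93.4]
force: [0.6, 0.3, -1.5]
gripper_width: 6.1
gripper_force: 40.0
```

step_arm(
  plan=[0,0,0.05,0,0,0,0,0,0.05,0,0,0,0,0,0,0,0,0],
)

```text
time_s: 11.87
ee_pos: [524.0, -38.8, 239.6]
ee_rot: [180.0, 0.0, 93.4]
force: [-0.6, -0.4, 2.8]
gripper_width: 6.0
gripper_force: 40.0
```

Fz is now +2.8 N, so the pan is resting on the peg. Opening the fingers slightly and withdrawing upward.

step_arm(
  plan=[0,0,0,0,0,0,0,0,0,0,0,0,0,0,0,0,0,0,0,0,0,0,0,0,0,0,0,0,0,0],
  hand=2.4,
)

```text
time_s: 12.28
ee_pos: [523.9, -38.8, 238.9]
ee_rot: [180.0, -0.0, 93.4]
force: [0.2, -0.1, -0.1]
gripper_width: 23.9
gripper_force: 0.0
```

step_arm(
  plan=[0,0,-1,0,0,0,0,0,-2,0,0,0,0,0,-3,0,0,0,0,0,-3,0,0,0,0,0,-2,0,0,0],
)

```text
time_s: 12.7
ee_pos: [524.5, -38.8, 352.7]
ee_rot: [179.8, 0.0, 93.4]
force: [1.0, -0.4, 0.2]
gripper_width: 23.9
gripper_force: 0.0
```

```bash
python3 - <<'E'
from h import *
s=grab('side');w=grab('wrist');t=grab('top');st=sensors.state();print(st['ee_pos'],st['time_s'],st['gripper_width'],st['force'])
for p,i in((s,'side'),(w,'wrist')):
  for k in('eye','pan','tab_top'): print(i,k,[(np.round(d['location'],1).tolist(),round(d['score'],2)) for d in viewer.pinpoint(k,p)][:4])
for p in(s,t): print('key',[(atz(p,d['location'],83).round(),round(d['score'],2)) for d in viewer.pinpoint('key_top',p)])
print(proj(s,[526,-38,201]))
a=cv2.resize(s['img'][140:220,320:400],(390,390),interpolation=cv2.INTER_CUBIC)
b=cv2.resize(w['img'],(624,390))[:,107:517]
cv2.imwrite('pics/c5.png',np.hstack([a,b])[...,::-1])
E
```

```text
[524.58429083 -38.86849663 351.19531504] 12.85 23.952168554825743 [-0.07312647 -0.52963177  0.57855299]
side eye [([356.3, 183.8], 0.9), ([201.9, 184.4], 0.78), ([398.5, 269.7], 0.47)]
side pan [([207.5, 211.4], 0.76), ([447.9, 287.4], 0.48)]
side tab_top [([359.9, 168.3], 0.93)]
wrist eye [([317.8, 188.4], 0.94)]
wrist pan [([313.9, 167.2], 0.74)]
wrist tab_top [([318.1, 206.8], 0.93)]
key [(array([ 471., -277.,   83.]), 0.5), (array([ 290., -320.,   83.]), 0.47)]
key [(array([ 475., -277.,   83.]), 0.67), (array([ 278., -315.,   83.]), 0.67), (array([341., 157.,  83.]), 0.44)]
[359.01101586 182.57565246]
```

View pics/c5.png

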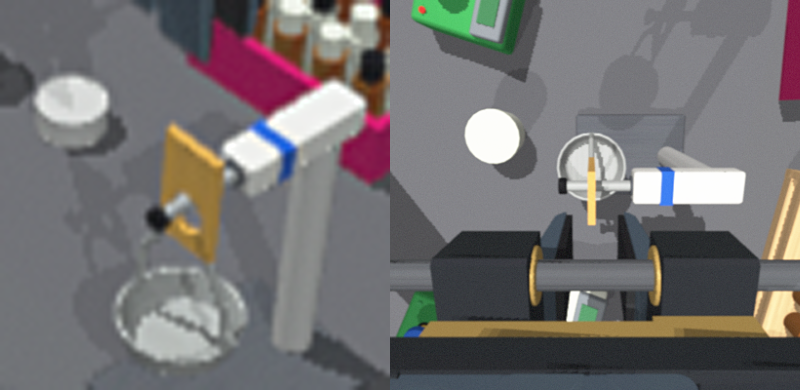

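The pan hangs on the peg, untouched, with its plate mid-peg. Closing the fingers and moving above the white console's key.

step_arm(
  plan=[-3.3,-0.92,0,0,0,0,-3.3,-0.92,0,0,0,0,-3.3,-0.92,0,0,0,0,-3.3,-0.92,2,0,0,0,-3.3,-0.92,2,0,0,0],
  hand=0,
)

```text
time_s: 13.67
ee_pos: [487.9, -207.8, 309.3]
ee_rot: [179.8, 0.1, 93.5]
force: [0.1, -0.6, -0.4]
gripper_width: 0.1
gripper_force: 0.0
```

step_arm(
  plan=[-3.3,-0.92,2,0,0,0,-3.3,-0.92,2,0,0,0,0,0,3,0,0,0,0,0,1,0,0,0,0,0,0,0,0,0],
)

```text
time_s: 14.08
ee_pos: [471.7, -272.3, 225.9]
ee_rot: [-179.7, -0.3, 93.4]
force: [0.4, 0.2, 0.4]
gripper_width: 0.2
gripper_force: 0.0
```

```bash
python3 - <<'E'
from h import *
w=grab('wrist');st=sensors.state();print(st['ee_pos'],st['ee_rot'],st['time_s'],st['gripper_width'],st['force'])
print([(np.round(d['location']).tolist(),atz(w,d['location'],83).round(1),round(d['score'],2)) for d in viewer.pinpoint('key_top',w)])
im=w['img'].astype(int);m=((im[...,2]-im[...,0]>70)&(im[...,2]>120)).astype(np.uint8)
n,l,s,c=cv2.connectedComponentsWithStats(m)
for i in range(1,n):
    if s[i,4]>100: print(s[i],atz(w,c[i],83).round(1))
cv2.imwrite('pics/w6.png',w['img'][...,::-1])
E
```

```text
[ 473.06547203 -272.47902966  228.10483928] [-1.79876435e+02 -1.19695086e-01  9.34525653e+01] 14.1333 0.6375875398503493 [0.24998446 1.0012675  0.12115113]
[([319.0, 203.0], array([ 470.1, -280. ,   83. ]), 0.95), ([109.0, 227.0], array([ 277.9, -314.9,   83. ]), 0.78)]
[ 299  181   43   43 1372] [ 470.7 -279.    83. ]
[  88  208   45   42 1395] [ 278.9 -316.9   83. ]
```

View pics/w6.png

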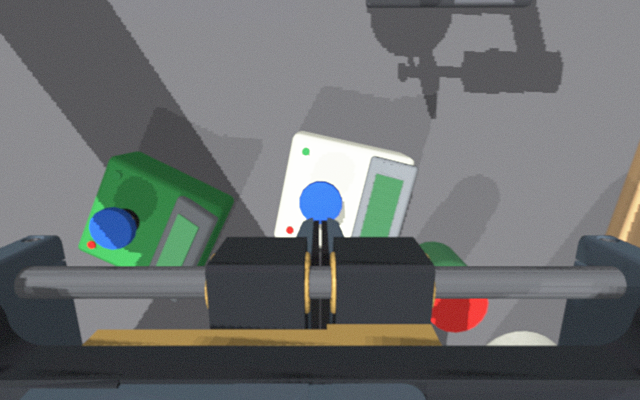

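The key on the white console is at (320,202), about 5 mm to -y of the tool. I'll correct and descend to just above it.

step_arm(
  plan=[-0.45,-0.18,3,0,0,0,0,0,3,0,0,0,0,0,3,0,0,0,0,0,2,0,0,0,0,0,1,0,0,0],
)

```text
time_s: 14.6
ee_pos: [472.3, -276.7, 108.3]
ee_rot: [-180.0, -0.0, 93.5]
force: [-0.3, -0.3, 1.2]
gripper_width: 0.4
gripper_force: 0.0
```

step_arm(
  plan=[0,0,0.5,0,0,0,0,0,0,0,0,0,0,0,0,0,0,0],
)

```text
time_s: 14.85
ee_pos: [473.2, -278.2, 105.6]
ee_rot: [179.8, 0.1, 93.5]
force: [-0.6, 0.0, 0.0]
gripper_width: 0.3
gripper_force: 0.0
```

step_arm(
  plan=[0,0,0.3,0,0,0,0,0,0.3,0,0,0,0,0,0.3,0,0,0,0,0,0.2,0,0,0,0,0,0,0,0,0],
)

```text
time_s: 15.27
ee_pos: [472.5, -278.2, 93.2]
ee_rot: [179.9, 0.0, 93.4]
force: [1.1, 0.2, 3.7]
gripper_width: 0.5
gripper_force: 1.7
```

step_arm(
  plan=[0,0,0.2,0,0,0,0,0,0.1,0,0,0,0,0,0,0,0,0,0,0,0,0,0,0],
)

```text
time_s: 15.6
ee_pos: [472.6, -278.2, 90.4]
ee_rot: [179.9, 0.0, 93.4]
force: [1.7, -0.2, 5.4]
gripper_width: 0.4
gripper_force: 2.6
```

Force and height both say 6.6 mm down. One small step more, then check.

step_arm(
  plan=[0,0,0.12,0,0,0,0,0,0,0,0,0,0,0,0,0,0,0,0,0,0,0,0,0,0,0,0,0,0,0],
)

```text
time_s: 16.02
ee_pos: [472.6, -278.2, 89.4]
ee_rot: [179.9, 0.1, 93.4]
force: [1.1, -0.4, 5.6]
gripper_width: 0.4
gripper_force: 3.0
```

```bash
python3 - <<'E'
from h import *
s=grab('side');st=sensors.state();print(st['ee_pos'],st['time_s'],st['force'])
a=cv2.resize(s['img'][140:220,320:400],(390,390),interpolation=cv2.INTER_CUBIC)
b=cv2.resize(s['img'][230:310,360:440],(390,390),interpolation=cv2.INTER_CUBIC)
cv2.imwrite('pics/c7.png',np.hstack([a,b])[...,::-1])
E
```

```text
[ 472.55601519 -278.17763382   89.36892409] 16.0667 [-0.21998479  1.00926366  6.98863398]
```

View pics/c7.png

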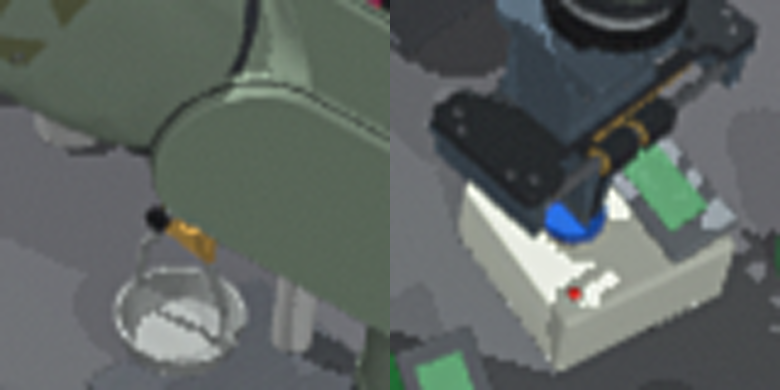

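The side view shows the pan still hanging in place. The blue key at crop (573,220) is held down with no yellow visible, at about 7.6 mm and 6–7 N. Handing in.

```bash
python3 -c "
from h import *
print(env.job_done())"
```

```text
the job is handed in; nothing more can be done
None
```

I hung the pan on the peg and let go, then pressed the tare key to about 7.6 mm (half way is 8 mm) and handed the job in still holding it there; the hand-in call returned no verdict.

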